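Rest a mould half on the drying slope and set its air valve half open

TASK

Lay the long mould half, face up, lengthwise and centred on the narrow sloped drying rest, lying flat on the sloped board and let go of it; until it lies there, leave the air lever as it stands. Then swing the lever of the air valve whose nozzle blows at the rest to half open, midway between across its pipe and along it, never letting it go anywhere near full open, as the blast would spoil the mould. Leave the other valve, with the plugged end, alone, and do not knock over or shove aside any of the jars, castings and tools.

Things in the scene. Friction and masses are not known exactly. Their poses are not given: they have to be found in the camera images.
- mould: Loose long mould half: plaster slab 100 x 52 x 22 mm with a green silicone face 6 mm thick on top (28 mm in all) and a grey figure up to 38 mm over the underside; 0.22 kg. Origin: centre of its underside; x along its length, y across its 52 mm width, z out of the face. Starts face up on the table in front of the plugged valve; may lie either way round on the rest.
- rest_board: Narrow sloped wooden board, 116 x 36 mm, of the fixed drying rest (foot 110 x 90 x 10 mm). Origin: centre of its top face, 63 mm above the table, where the centre of the mould's underside belongs. x runs up the slope (16 degrees, low end towards the robot), y across, z square out of the board. A lip 12 mm high crosses the low end, inner face at x = -58 mm.
- air_valve: Fixed valve block with an open flared nozzle aimed at the rest. Origin on the table under the lever's pivot; pipe along x, 85 mm high, blowing to -x; brass top at 103 mm, stem to 118 mm; nozzle mouth at x = -75 mm, 38 mm wide. Grey supply block 50 x 50 mm, 112 mm high, at x = 63 to 113 mm. Foot 70 mm wide, 12 mm thick, x = -55 to 115 mm.
- air_lever (a joint): Opening of the air lever, rad, about a vertical axis through air_valve's origin. 0 = shut: lever along air_valve's +y, square across the pipe; grows anticlockwise seen from above; 1.571 = full open: lever along -x, in line with the pipe, over the nozzle. Half open: 0.785. Friction (0.22 N m) holds it where it is left. It starts between 0 and 0.4.
- air_lever_tip (a point): Middle of the free end of the air lever, 102 mm from the pivot, 125 mm above the table. The lever is a flat bar with a black rubber sleeve 16 mm wide and 12 mm high from 36 to 102 mm from the pivot (119 to 131 mm above the table, free space under it).
- spare_valve: A second valve block of the same make and size (origin and axes alike), but its outlet is closed by a brass plug with a square end instead of a nozzle. To be left alone.
- spare_lever_tip (a point): The free end of the spare valve's lever, 102 mm from its pivot, 125 mm above the table. It must not be moved.
- glue: Bystander: white glue bottle, 42 mm across, 125 mm high, standing near the air lever. Origin: centre of its underside.
- paint_jar: Bystander: blue jar, 54 mm across, 70 mm high. Origin: centre of its underside.
- wax_jar: Bystander: amber glass jar, 50 mm across, 80 mm high, near the spare lever. Origin: centre of its underside.
- mix_cup: Bystander: white plastic cup, 72 mm across the rim, 85 mm high. Origin: centre of its underside.
- round_mould: Bystander: round plaster mould with a green face, 80 mm across, 30 mm high. Origin: centre of its underside.
- bear: Bystander: small terracotta bear casting, 52 mm across, 87 mm high. Origin: centre of its underside.
- modelling_stick: Bystander: flat wooden modelling stick 120 x 16 x 8 mm lying on the table. Origin: centre of its underside.
Not all that is in view belongs to the job. What is shaped like the mould but red is not meant.

How it is judged:
By the outcome, as a careful person would: the job done as asked, in the order asked, and still so for the second after the job is handed in, with the robot touching nothing.
It also fails if it takes over 51 s, if anything falls off the work surface, if the arm or the gripper's body presses on something with over 40 N, if the wrist force passes 120 N, or if a joint passes its speed limit or range.

ROBOT

A 6-joint arm with a two-finger parallel gripper is mounted at the origin on the work surface. World frame = base frame: x ahead of the robot, y to its left, z up, the work surface at z = 0. Lengths are in m, angles in rad, forces in N, time in s.
With the tool pointing down it reaches from about 0.375 to 0.75 m from the base axis. Payload 9 kg.
Tool frame: the origin (TCP) lies between the finger pads; the fingertips stand 8 mm ahead of it and the grasp point (between the pads) lies 11 mm behind it; z points along the fingers, y is the line along which they close (so a half turn about z gives the same grasp; the last joint's range is limited). The gripper opens to 85 mm and grips with 20 to 120 N. Pads are 22 mm wide; open, the fingers measure 114 mm over their backs; the gripper's body (76 mm by 85 mm) begins 54 mm behind the grasp point. The pads swing forward as they close: fully open they stand 13 mm farther back than shut.
Start: joints at [-1.373, 0.104, 0.097, 1.564, 0, 1.353], TCP at [0.242, -0.549, 0.239] pointing down, gripper open.
Joint ranges: [-2.99, 2.99], [-0.84, 1.86], [-1.1, 1.16], [-1.84, 2.11], [-1.51, 1.56], [-3.14, 3.14]. Speed limits (rad/s): [2.22, 2.22, 2.57, 3.14, 3.14, 3.14].

INTERFACE

Orientations are given as a unit quaternion [w, x, y, z].
In Python, from bench import manip gives the robot as it stands. The module is installed in compiled form; this text tells all that it offers.
- The arm moves only by the tool apply_moves, never from a script. Its argument "series" is a list of rows, each an object with "delta_pos": the shift along the tool's x, y, z scaled (see below), a list of three; "yaw": the turn about the tool's z scaled (see below); "gripper": the opening, from 0 (shut) to 1 (fully open). In form: [{"delta_pos": [x, y, z], "yaw": yaw, "gripper": gripper}, ...]. A call has 1 to 8 rows; each row shifts and turns the commanded pose from where the row before left it, along the tool's axes as they then stand; what a row does not reach is not made up. The controller multiplies each number of a shift by 0.02 m and each number of a turn by 4 degrees. A row lasts 1/12 s, in which the tool goes at most 41.7 mm and 7.16 degrees, less where a joint would pass 70% of its speed; a pose out of reach is approached as far as the arm can. A call with a number of a shift or a turn outside -1 to 1 is refused whole. A call with a gripper value outside its range is refused whole. The fingers move at their own pace and stop on an object; "squeeze" is the grip in N (left out, the last holds). Time passes only in rows, so rows that do not move let the fingers close. It gives the time, the measured TCP pose, the force, the opening and the grip force at its end, in the units of the state.
- manip.get_state(): the state, without advancing time (a new reading comes with each control period).
- manip.snapshot(name): name is "side" or "top"; returns (picture, depth): 400x640x3 uint8, blue, green, red; 400x640 float32, m along the optical axis (not along the pixel's ray), 0 where there is no reading.
- manip.camera_params(name): a dict with "intrinsics" (3x3 intrinsics, pixels), "distortion" ([k1, k2, p1, p2, k3] as OpenCV has them; the pictures are not rectified), "pose" (4x4, takes a point from camera to world coordinates). Camera axes: x right, y down, z forward; pixel columns grow to the right and rows downward; lengths in m; the calibration is good to about 2 mm. A picture is of the moment at which its call begins. camera_params takes no time and is no camera call.
- manip.hand_in(): hands the job in; it is judged then, once.
The state is a dict: "time": time; "qpos": joint angles; "dq": joint speeds; "tau": joint torques, N m; "position": TCP position; "eef_rot": TCP orientation; "force": force on the tool from outside, world axes, zero at the start; "torque": the same for the moment, N m; "finger_gap": finger opening in m; "grip_force": force on a finger pad.
Only numpy, scipy, OpenCV 4.12 (cv2) and the standard library are available. Lean on these libraries where they do the work, as an engineer would, in place of code of your own. Each camera call takes 0.05 s, during which the arm holds its last target. There are 200 camera calls.

## Working session

There is one attempt and no reset: what is moved stays moved. The work goes in short steps, Python scripts to look and compute and a tool call to move; the robot and the scene stay as the last step left them, time stands still between calls to the robot, and variables do not carry over. Pictures are saved under pics/ and viewed, at most 10 in all, crops included, and the job is handed in when it is done.

Besides the shell and the picture viewer there is one more tool, called after ">>>" as name(argument=value, ...), one argument or row to a line, values as JSON. apply_moves: Moves the arm, as the interface text tells. Its arguments: {"type":"object","properties":{"series":{"type":"array","items":{"type":"object","properties":{"delta_pos":{"type":"array","items":{"type":"number"}},"yaw":{"type":"number"},"gripper":{"type":"number"}}}},"squeeze":{"type":"number"}},"required":["series"]}

```bash
mkdir -p pics; cat > h.py <<'E'
import numpy as np, cv2
from bench import manip
def snap(n,f=None):
    im,d=manip.snapshot(n)
    if f: cv2.imwrite('pics/'+f,im)
    return im,d
def world(n,d):
    c=manip.camera_params(n);K=np.array(c['intrinsics'],float);D=np.array(c['distortion'],float);T=np.array(c['pose'])
    v,u=np.mgrid[0:400,0:640]
    p=cv2.undistortPoints(np.stack([u,v],-1).reshape(-1,1,2).astype(float),K,D).reshape(400,640,2)
    P=np.concatenate([p*d[...,None],d[...,None]],-1)
    W=P@T[:3,:3].T+T[:3,3]; W[d==0]=np.nan
    return W
E
python3 - <<'E'
from h import *
for n in('top','side'):
    im,d=snap(n,n+'0.png'); W=world(n,d); np.savez(n+'0.npz',im=im,W=W); print(n,manip.camera_params(n)['pose'])
print(manip.get_state())
E
```

```text
top [[ 0.01068979 -0.98698421  0.1604615   0.33902252]
 [-0.99983814 -0.00822776  0.01600008 -0.02310968]
 [-0.01447159 -0.16060657 -0.98691241  1.58400003]
 [ 0.          0.          0.          1.        ]]
side [[-0.87476147 -0.25109688  0.41441855 -0.10314087]
 [-0.48437571  0.42995171 -0.76191975  1.18061155]
 [ 0.01313571 -0.86723231 -0.49773042  0.89448291]
 [ 0.          0.          0.          1.        ]]
{'time': 0.1, 'qpos': array([-1.37271260e+00,  1.04640029e-01,  9.65532964e-02,  1.56389294e+00,
        1.61306137e-05,  1.35309774e+00]), 'dq': array([-0.00059718, -0.00109703,  0.00241248, -0.00078293,  0.00069452,
        0.00012674]), 'tau': array([ 5.71442666e-03, -5.58204925e+01,  5.04721391e+01,  1.28307974e-02,
       -2.47662783e-04,  1.41711453e-05]), 'position': array([ 0.24230043, -0.5485904 ,  0.23860326]), 'eef_rot': array([-5.91567595e-04,  9.78468178e-01,  2.06396884e-01,  1.38676349e-05]), 'force': array([-1.0398809 , -1.2649143 ,  0.70561082]), 'torque': array([-0.01038951, -0.00091513,  0.0287957 ]), 'grip_force': 0.0, 'finger_gap': 0.0855352023870818}
```

View pics/top0.png

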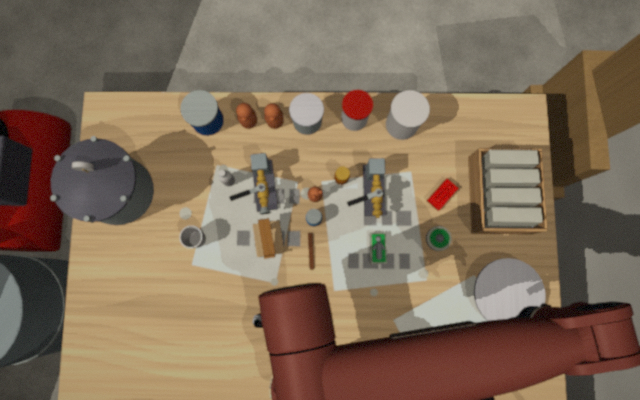

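View pics/side0.png

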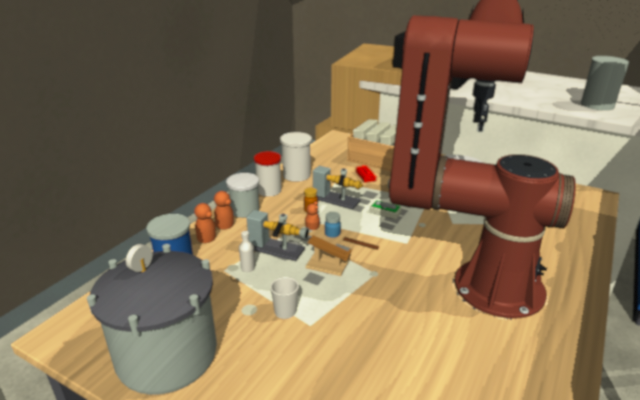

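The top view shows the air valve at about (262,185), its lever tip at (232,197) and the rest at (265,238). The mould is at (378,248) and the spare valve at (375,190). Next I'll enlarge and measure.

```bash
cat > m.py <<'E'
from h import *
z=np.load('top0.npz'); im,W=z['im'],z['W']
c=cv2.resize(im[145:285,180:440],None,fx=3,fy=3,interpolation=cv2.INTER_CUBIC)
cv2.imwrite('pics/crop1.png',c)
hsv=cv2.cvtColor(im,cv2.COLOR_BGR2HSV).astype(int)
def rep(name,m):
    p=W[m]; p=p[~np.isnan(p[:,0])]
    r=cv2.minAreaRect(p[:,:2].astype(np.float32)*1000)
    print(name,len(p),'mean',p.mean(0).round(4),'med z',np.median(p[:,2]).round(4),'rect mm',np.round(r[0],1),np.round(r[1],1),round(r[2],1),'pca',end=' ')
    e,v=np.linalg.eigh(np.cov(p[:,:2].T)); print(np.degrees(np.arctan2(v[1,1],v[0,1])).round(1))
v,u=np.mgrid[0:400,0:640]
box=lambda a,b,c,d:(u>=a)&(u<b)&(v>=c)&(v<d)
green=(hsv[...,0]>45)&(hsv[...,0]<85)&(hsv[...,1]>100)
rep('mould green',green&box(365,392,228,268))
rep('mould high',(W[...,2]>.015)&box(362,395,225,272))
rep('rest high',(W[...,2]>.04)&box(250,282,215,262))
rep('rest top colour',(W[...,2]>.035)&(hsv[...,1]>90)&box(250,282,215,262))
p=W[(W[...,2]>.04)&box(250,282,215,262)]
A=np.c_[p[:,:2],np.ones(len(p))];print('plane',np.linalg.lstsq(A,p[:,2],rcond=None)[0])
rep('air lever',(W[...,2]>.11)&box(222,256,180,206))
rep('air block',(W[...,2]>.1)&box(245,275,148,172))
rep('air pipe',(W[...,2]>.07)&box(250,285,172,220))
rep('glue',(W[...,2]>.03)&box(212,235,160,188))
rep('spare lever',(W[...,2]>.11)&box(340,370,185,212))
rep('spare block',(W[...,2]>.1)&box(362,392,152,175))
np.set_printoptions(linewidth=250)
print((W[180:208,222:285,2]*1000).round()[::2,::2])
print((W[214:262:2,248:284:2,2]*1000).round())
# side heights clusters
E
python3 m.py
```

```text
mould green 195 mean [ 0.4377 -0.2103  0.0282] med z 0.0282 rect mm [ 436.9 -210.8] [87.  40.7] 1.7 pca -179.4
mould high 516 mean [ 0.4375 -0.2113  0.0287] med z 0.0284 rect mm [ 437.6 -212.5] [100.  53.] 1.7 pca -178.9
rest high 467 mean [0.462  0.1432 0.0633] med z 0.0624 rect mm [462.  143.1] [124.5  36.6] 10.0 pca -170.4
rest top colour 443 mean [0.4607 0.1431 0.0629] med z 0.0622 rect mm [460.8 142.9] [119.7  36.6] 10.0 pca -170.5
plane [ 0.23778227  0.0459649  -0.0531027 ]
air lever 147 mean [0.5906 0.2143 0.1303] med z 0.1303 rect mm [591.2 213.1] [16.9 84.6] 20.2 pca 111.1
air block 254 mean [0.6977 0.1676 0.1111] med z 0.1112 rect mm [699.5 168.7] [51. 50.] 8.8 pca 147.3
air pipe 447 mean [0.5959 0.1557 0.1021] med z 0.098 rect mm [591.  162.9] [150.8  53.1] 8.1 pca -172.5
glue 173 mean [0.6518 0.2746 0.0845] med z 0.0839 rect mm [654.6 277.3] [34.4 40.3] 37.2 pca 127.3
spare lever 127 mean [ 0.5752 -0.1395  0.1306] med z 0.1308 rect mm [ 576.2 -140.7] [16.1 72.7] 21.1 pca 111.5
spare block 251 mean [ 0.6846 -0.1988  0.1113] med z 0.1113 rect mm [ 686. -200.] [48.7 50.3] 0.
[... 3394 characters left out ...]
60.  9. 18.  9.  9.  4.]
 [ 4. -3.  4. -1. 11. 10. 12. 60. 55. 58. 57. 61. 52. 14.  5.  8. 15. 11.]
 [-2.  0.  2. -5. 10. 12. 12. 11. 55. 53. 59. 51. 57.  4. 12. 13. 18.  5.]
 [-1. -3.  3. -0.  9. 11. 15.  9. 58. 56. 49. 49. 52. 51. 12. 14.  4.  6.]
 [ 5. -2.  3.  5. 10. 10. 15. 11. 50. 48. 50. 52. 52. 49.  7. 13. 12. 10.]
 [ 4. -2. -0. -1.  1. 11.  9. 10. 55. 44. 51. 49. 46. 47. 11.  3. 13. 11.]
 [ 4.  2.  2.  3.  4. 10. 18. 13. 50. 52. 44. 47. 56. 62.  5.  5. -1.  6.]
 [ 5. -2.  3.  2. -2.  6. 11.  4. 65. 61. 58. 61. 62. 53.  6.  2.  3. 11.]
 [-0.  1.  3. -1. -0.  8. -3. -1. 62.  1.  4.  1. -5.  0.  3. -3.  2.  5.]
 [-6.  2.  2.  5.  2.  5.  5.  5.  0.  5.  1.  3. -1.  4.  4.  4.  0.  1.]]
```

```bash
sleep 1; python3 -c "
import cv2
im=cv2.imread('pics/side0.png');cv2.imwrite('pics/crop2.png',cv2.resize(im[155:325,220:460],None,fx=3,fy=3,interpolation=cv2.INTER_CUBIC))"
```

```text
(no output)
```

View pics/crop1.png

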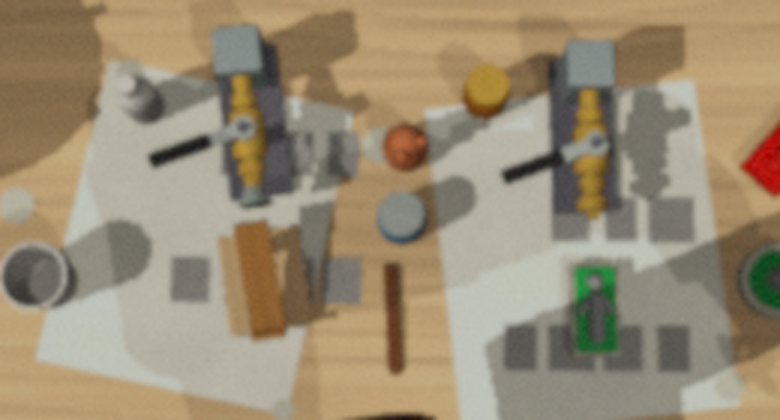

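View pics/crop2.png

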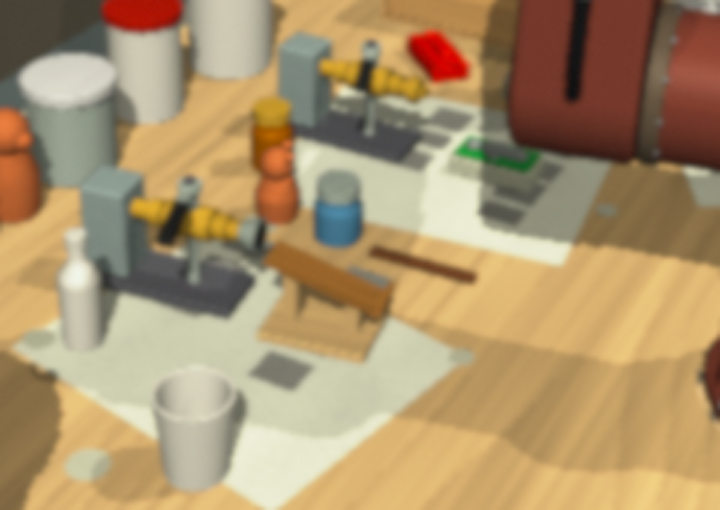

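The left valve has the flared grey nozzle pointing at the rest, with its pivot at about crop (243,127) and lever tip at (152,160), so it is the air valve. The right one ends in a brass plug. The mould is at (0.4375, -0.211), and the rest is yawed about 10°. First I'll turn the tool by about 157.6°, so the last joint stays in range later.

>>> apply_moves(
  series=[
    {"delta_pos": [0,0,0],"yaw": -1,"gripper": 1},
    {"delta_pos": [0,0,0],"yaw": -1,"gripper": 1},
    {"delta_pos": [0,0,0],"yaw": -1,"gripper": 1},
    {"delta_pos": [0,0,0],"yaw": -1,"gripper": 1},
    {"delta_pos": [0,0,0],"yaw": -1,"gripper": 1},
    {"delta_pos": [0,0,0],"yaw": -1,"gripper": 1},
    {"delta_pos": [0,0,0],"yaw": -1,"gripper": 1},
    {"delta_pos": [0,0,0],"yaw": -1,"gripper": 1},
  ],
  squeeze=25,
)

```text
time: 0.77
position: [0.2423, -0.5487, 0.2388]
eef_rot: [-0.0, 0.883, 0.47, 0.0]
force: [-0.3, -0.8, 0.8]
finger_gap: 0.0858
grip_force: 0.0
```

>>> apply_moves(
  series=[
    {"delta_pos": [0,0,0],"yaw": -1,"gripper": 1},
    {"delta_pos": [0,0,0],"yaw": -1,"gripper": 1},
    {"delta_pos": [0,0,0],"yaw": -1,"gripper": 1},
    {"delta_pos": [0,0,0],"yaw": -1,"gripper": 1},
    {"delta_pos": [0,0,0],"yaw": -1,"gripper": 1},
    {"delta_pos": [0,0,0],"yaw": -1,"gripper": 1},
    {"delta_pos": [0,0,0],"yaw": -1,"gripper": 1},
    {"delta_pos": [0,0,0],"yaw": -1,"gripper": 1},
  ],
)

```text
time: 1.43
position: [0.2423, -0.5487, 0.2388]
eef_rot: [-0.0, 0.719, 0.695, 0.0]
force: [0.6, 0.4, -0.3]
finger_gap: 0.0856
grip_force: 0.0
```

>>> apply_moves(
  series=[
    {"delta_pos": [0,0,0],"yaw": -1,"gripper": 1},
    {"delta_pos": [0,0,0],"yaw": -1,"gripper": 1},
    {"delta_pos": [0,0,0],"yaw": -1,"gripper": 1},
    {"delta_pos": [0,0,0],"yaw": -1,"gripper": 1},
    {"delta_pos": [0,0,0],"yaw": -1,"gripper": 1},
    {"delta_pos": [0,0,0],"yaw": -1,"gripper": 1},
    {"delta_pos": [0,0,0],"yaw": -1,"gripper": 1},
    {"delta_pos": [0,0,0],"yaw": -1,"gripper": 1},
  ],
)

```text
time: 2.1
position: [0.2423, -0.5487, 0.2389]
eef_rot: [-0.0, 0.5, 0.866, 0.0]
force: [0.3, -0.7, -0.5]
finger_gap: 0.0858
grip_force: 0.0
```

>>> apply_moves(
  series=[
    {"delta_pos": [0,0,0],"yaw": -1,"gripper": 1},
    {"delta_pos": [0,0,0],"yaw": -1,"gripper": 1},
    {"delta_pos": [0,0,0],"yaw": -1,"gripper": 1},
    {"delta_pos": [0,0,0],"yaw": -1,"gripper": 1},
    {"delta_pos": [0,0,0],"yaw": -1,"gripper": 1},
    {"delta_pos": [0,0,0],"yaw": -1,"gripper": 1},
    {"delta_pos": [0,0,0],"yaw": -1,"gripper": 1},
    {"delta_pos": [0,0,0],"yaw": -1,"gripper": 1},
  ],
)

```text
time: 2.77
position: [0.2423, -0.5487, 0.2388]
eef_rot: [-0.0, 0.242, 0.97, 0.0]
force: [-0.3, -0.2, 0.6]
finger_gap: 0.0855
grip_force: 0.0
```

>>> apply_moves(
  series=[
    {"delta_pos": [0,0,0],"yaw": -1,"gripper": 1},
    {"delta_pos": [0,0,0],"yaw": -1,"gripper": 1},
    {"delta_pos": [0,0,0],"yaw": -1,"gripper": 1},
    {"delta_pos": [0,0,0],"yaw": -1,"gripper": 1},
    {"delta_pos": [0,0,0],"yaw": -1,"gripper": 1},
    {"delta_pos": [0,0,0],"yaw": -1,"gripper": 1},
    {"delta_pos": [0,0,0],"yaw": -1,"gripper": 1},
    {"delta_pos": [0,0,0],"yaw": -0.4,"gripper": 1},
  ],
)

```text
time: 3.43
position: [0.2423, -0.5487, 0.2388]
eef_rot: [-0.0, -0.014, 1.0, 0.0]
force: [-0.3, -0.4, 0.7]
finger_gap: 0.0858
grip_force: 0.0
```

>>> apply_moves(
  series=[
    {"delta_pos": [-0.6,0.977,0],"yaw": 0,"gripper": 1},
    {"delta_pos": [-0.6,0.977,0],"yaw": 0,"gripper": 1},
    {"delta_pos": [-0.6,0.977,0],"yaw": 0,"gripper": 1},
    {"delta_pos": [-0.6,0.977,0],"yaw": 0,"gripper": 1},
    {"delta_pos": [-0.6,0.977,0],"yaw": 0,"gripper": 1},
    {"delta_pos": [-0.6,0.977,0],"yaw": 0,"gripper": 1},
    {"delta_pos": [-0.6,0.977,0],"yaw": 0,"gripper": 1},
    {"delta_pos": [-0.6,0.977,0],"yaw": 0,"gripper": 1},
  ],
)

```text
time: 4.1
position: [0.3348, -0.3891, 0.239]
eef_rot: [-0.0, -0.012, 1.0, 0.0]
force: [-0.0, 0.1, -0.5]
finger_gap: 0.0853
grip_force: 0.0
```

>>> apply_moves(
  series=[
    {"delta_pos": [-0.6,0.977,0],"yaw": 0,"gripper": 1},
    {"delta_pos": [-0.6,0.977,0],"yaw": 0,"gripper": 1},
    {"delta_pos": [-0.6,0.977,0],"yaw": 0,"gripper": 1},
    {"delta_pos": [-0.6,0.977,0],"yaw": 0,"gripper": 1},
    {"delta_pos": [-0.6,0.977,0],"yaw": 0,"gripper": 1},
    {"delta_pos": [-0.6,0.977,0],"yaw": 0,"gripper": 1},
    {"delta_pos": [-0.6,0.977,0.5],"yaw": 0,"gripper": 1},
    {"delta_pos": [-0.6,0.977,0.5],"yaw": 0,"gripper": 1},
  ],
)

```text
time: 4.77
position: [0.4271, -0.2307, 0.2193]
eef_rot: [0.0, -0.012, 1.0, -0.0]
force: [0.8, -0.2, -0.8]
finger_gap: 0.0853
grip_force: 0.0
```

>>> apply_moves(
  series=[
    {"delta_pos": [-0.6,0.977,0.5],"yaw": 0,"gripper": 1},
    {"delta_pos": [0,0,1],"yaw": 0,"gripper": 1},
    {"delta_pos": [0,0,1],"yaw": 0,"gripper": 1},
    {"delta_pos": [0,0,1],"yaw": 0,"gripper": 1},
    {"delta_pos": [0,0,1],"yaw": 0,"gripper": 1},
    {"delta_pos": [0,0,0],"yaw": 0,"gripper": 1},
    {"delta_pos": [0,0,0],"yaw": 0,"gripper": 1},
  ],
)

```text
time: 5.35
position: [0.4373, -0.2111, 0.1286]
eef_rot: [-0.001, -0.012, 1.0, 0.001]
force: [1.2, 0.2, 0.7]
finger_gap: 0.0859
grip_force: 0.0
```

```bash
cat >> m.py <<'E'
print('----')
yaw=np.radians(9.7);e=np.array([np.cos(yaw),np.sin(yaw)]);n=np.array([-e[1],e[0]])
P=W[box(245,286,212,264)&(W[...,2]>.04)&(W[...,2]<.1)]
s=(P[:,:2]-[.462,.143])@e; t=(P[:,:2]-[.462,.143])@n
print('s range',np.sort(s)[[0,3,8,-9,-4,-1]].round(4),'t pct',np.percentile(t,[1,5,50,95,99]).round(4))
k=(s>-.045)&(s<.055)
for a in(-.04,-.02,0,.02,.04): 
    q=abs(s-a)<.01; print(a,P[q,2].mean().round(4),np.percentile(t[q],[2,50,98]).round(4))
f=np.polyfit(s[k],P[k,2],1);print('slope deg',np.degrees(np.arctan(f[0])),'s at z=63',(.063-f[1])/f[0])
E
python3 m.py | sed -n '/----/,$p'; python3 -c "
from h import *
s=manip.get_state();print(s['time'],s['position'],s['eef_rot'],s['qpos'])"
```

```text
----
s range [-0.0622 -0.0616 -0.0598  0.0753  0.0762  0.0788] t pct [-0.018  -0.0166 -0.0001  0.0167  0.018 ]
-0.04 0.0507 [-0.0168  0.0005  0.0174]
-0.02 0.0568 [-0.0171 -0.0001  0.0175]
0 0.0624 [-0.0169  0.0001  0.0178]
0.02 0.0678 [-0.0171  0.0002  0.0174]
0.04 0.0738 [-0.0174 -0.0001  0.0172]
slope deg 16.135998235588673 s at z=63 0.0021918647843011344
5.35 [ 0.43733953 -0.21113076  0.1285812 ] [-8.85444209e-04 -1.24190030e-02  9.99922205e-01  7.53839001e-04] [-7.19862823e-01 -2.39355669e-01 -4.32862991e-01  1.37961391e+00
 -6.27745722e-05 -7.44701412e-01]
```

>>> apply_moves(
  series=[
    {"delta_pos": [0,0,1],"yaw": 0,"gripper": 1},
    {"delta_pos": [0,0,1],"yaw": 0,"gripper": 1},
    {"delta_pos": [0,0,1],"yaw": 0,"gripper": 1},
    {"delta_pos": [0,0,1],"yaw": 0,"gripper": 1},
    {"delta_pos": [0,0,1],"yaw": 0,"gripper": 1},
    {"delta_pos": [0,0,0.5],"yaw": 0,"gripper": 1},
    {"delta_pos": [0,0,0.35],"yaw": 0,"gripper": 1},
    {"delta_pos": [0,0,0],"yaw": 0,"gripper": 1},
  ],
)

```text
time: 6.02
position: [0.4379, -0.2118, 0.0121]
eef_rot: [-0.0, -0.012, 1.0, 0.0]
force: [0.3, 1.2, 0.4]
finger_gap: 0.0855
grip_force: 0.0
```

>>> apply_moves(
  series=[
    {"delta_pos": [0,0,0],"yaw": 0,"gripper": 0.5},
    {"delta_pos": [0,0,0],"yaw": 0,"gripper": 0.5},
    {"delta_pos": [0,0,0],"yaw": 0,"gripper": 0.5},
    {"delta_pos": [0,0,0],"yaw": 0,"gripper": 0.5},
    {"delta_pos": [0,0,0],"yaw": 0,"gripper": 0.5},
    {"delta_pos": [0,0,0],"yaw": 0,"gripper": 0.5},
  ],
  squeeze=25,
)

```text
time: 6.52
position: [0.4389, -0.2126, 0.0138]
eef_rot: [0.001, -0.012, 1.0, -0.001]
force: [-0.1, 0.2, 6.9]
finger_gap: 0.0513
grip_force: 26.4
```

>>> apply_moves(
  series=[
    {"delta_pos": [0,0,-0.5],"yaw": 0,"gripper": 0.5},
    {"delta_pos": [0,0,-1],"yaw": 0,"gripper": 0.5},
    {"delta_pos": [0,0,-1],"yaw": 0,"gripper": 0.5},
    {"delta_pos": [0,0,-1],"yaw": 0,"gripper": 0.5},
    {"delta_pos": [0,0,-1],"yaw": 0,"gripper": 0.5},
    {"delta_pos": [0,0,-1],"yaw": 0,"gripper": 0.5},
    {"delta_pos": [0,0,-1],"yaw": 0,"gripper": 0.5},
    {"delta_pos": [0,0,-1],"yaw": 0,"gripper": 0.5},
  ],
)

```text
time: 7.18
position: [0.4378, -0.2115, 0.1639]
eef_rot: [0.0, -0.012, 1.0, -0.0]
force: [0.6, -0.4, -1.8]
finger_gap: 0.0511
grip_force: 27.4
```

>>> apply_moves(
  series=[
    {"delta_pos": [0,0,-1],"yaw": 0,"gripper": 0.5},
    {"delta_pos": [0,0,-1],"yaw": -0.5,"gripper": 0.5},
    {"delta_pos": [0,0,0],"yaw": -0.8,"gripper": 0.5},
    {"delta_pos": [0,0,0],"yaw": -0.8,"gripper": 0.5},
    {"delta_pos": [0,0,0],"yaw": 0,"gripper": 0.5},
  ],
)

```text
time: 7.6
position: [0.4381, -0.2117, 0.2033]
eef_rot: [0.0, -0.087, 0.996, -0.0]
force: [0.4, 0.1, -1.0]
finger_gap: 0.0513
grip_force: 27.4
```

```bash
cat > go.py <<'E'
from h import *
import sys
from scipy.spatial.transform import Rotation as R
def rem(x,y,z,hd=None):
    s=manip.get_state();q=s['eef_rot'];r=R.from_quat([q[1],q[2],q[3],q[0]])
    m=r.as_matrix();h=np.degrees(np.arctan2(m[1,0],m[0,0]))
    print('t',round(s['time'],2),'pos',s['position'].round(4),'head',h.round(2),'F',s['force'].round(1),'gap',round(s['finger_gap'],4),'grip',round(s['grip_force'],1))
    print('units',(r.inv().apply(np.array([x,y,z])-s['position'])/.02).round(3), 'yaw units',None if hd is None else round(-((hd-h+180)%360-180)/4,2))
rem(*map(float,sys.argv[1:]))
E
python3 go.py .459 .1425 .17 189.7
python3 - <<'E'
from h import *
for n in('top',):
    im,d=snap(n,'held.png');W=world(n,d)
    m=(W[...,2]>.16)&(W[...,2]<.25); 
    hsv=cv2.cvtColor(im,cv2.COLOR_BGR2HSV).astype(int)
    g=(hsv[...,0]>45)&(hsv[...,0]<85)&(hsv[...,1]>100)&(W[...,2]>.1)
    p=W[g];print(len(p),p.mean(0),p.min(0),p.max(0))
E
```

```text
t 7.6 pos [ 0.4381 -0.2117  0.2033] head -170.03 F [ 0.4  0.1 -1. ] gap 0.0513 grip 27.4
units [-4.095 17.264  1.655] yaw units 0.07
8 [ 0.46760628 -0.18002007  0.26442404] [ 0.4371447  -0.18786663  0.21469262] [ 0.47427606 -0.14491193  0.59101666]
```

>>> apply_moves(
  series=[
    {"delta_pos": [-0.23,0.96,0],"yaw": 0.07,"gripper": 0.5},
    {"delta_pos": [-0.23,0.96,0],"yaw": 0,"gripper": 0.5},
    {"delta_pos": [-0.23,0.96,0],"yaw": 0,"gripper": 0.5},
    {"delta_pos": [-0.23,0.96,0],"yaw": 0,"gripper": 0.5},
    {"delta_pos": [-0.23,0.96,0],"yaw": 0,"gripper": 0.5},
    {"delta_pos": [-0.23,0.96,0],"yaw": 0,"gripper": 0.5},
    {"delta_pos": [-0.23,0.96,0],"yaw": 0,"gripper": 0.5},
    {"delta_pos": [-0.23,0.96,0],"yaw": 0,"gripper": 0.5},
  ],
)

```text
time: 8.32
position: [0.4484, -0.0531, 0.2022]
eef_rot: [-0.0, -0.082, 0.997, 0.0]
force: [-0.7, -0.5, -1.1]
finger_gap: 0.0514
grip_force: 27.4
```

>>> apply_moves(
  series=[
    {"delta_pos": [-0.23,0.96,0],"yaw": 0,"gripper": 0.5},
    {"delta_pos": [-0.23,0.96,0],"yaw": 0,"gripper": 0.5},
    {"delta_pos": [-0.23,0.96,0],"yaw": 0,"gripper": 0.5},
    {"delta_pos": [-0.23,0.96,0],"yaw": 0,"gripper": 0.5},
    {"delta_pos": [-0.23,0.96,0],"yaw": 0,"gripper": 0.5},
    {"delta_pos": [-0.23,0.96,0],"yaw": 0,"gripper": 0.5},
    {"delta_pos": [-0.23,0.96,0],"yaw": 0,"gripper": 0.5},
    {"delta_pos": [-0.23,0.96,0],"yaw": 0,"gripper": 0.5},
  ],
)

```text
time: 8.98
position: [0.4592, 0.1045, 0.2023]
eef_rot: [-0.0, -0.082, 0.997, -0.0]
force: [0.6, -0.4, -2.2]
finger_gap: 0.0513
grip_force: 27.4
```

>>> apply_moves(
  series=[
    {"delta_pos": [-0.22,0.96,0.5],"yaw": 0,"gripper": 0.5},
    {"delta_pos": [-0.2,0.95,0.5],"yaw": 0,"gripper": 0.5},
    {"delta_pos": [0,0,1],"yaw": 0,"gripper": 0.5},
    {"delta_pos": [0,0,1],"yaw": 0,"gripper": 0.5},
    {"delta_pos": [0,0,0],"yaw": 0,"gripper": 0.5},
    {"delta_pos": [0,0,0],"yaw": 0,"gripper": 0.5},
  ],
)

```text
time: 9.48
position: [0.4605, 0.1425, 0.1417]
eef_rot: [-0.001, -0.083, 0.997, 0.0]
force: [0.6, 0.2, -1.2]
finger_gap: 0.0513
grip_force: 27.4
```

```bash
python3 go.py .459 .1425 .1 189.7
python3 - <<'E'
from h import *
im,d=snap('top');im2,d2=snap('side')
a=cv2.resize(im[185:275,215:315],None,fx=4,fy=4,interpolation=cv2.INTER_CUBIC)
b=cv2.resize(im2[190:280,280:380],None,fx=4,fy=4,interpolation=cv2.INTER_CUBIC)
cv2.imwrite('pics/over.png',np.hstack([a,b]))
E
```

```text
t 9.48 pos [0.4605 0.1425 0.1417] head -170.52 F [ 0.6  0.2 -1.2] gap 0.0513 grip 27.4
units [0.069 0.013 2.084] yaw units -0.06
```

View pics/over.png

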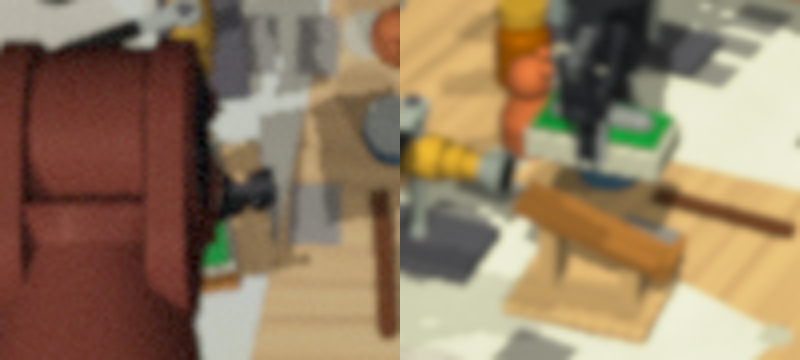

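The top view is hidden by the arm. In the side crop the mould is held level at about (600,140), straight above the board and in line with it. I'll lower it now, then press lightly so it tilts in a 20 N grip.

>>> apply_moves(
  series=[
    {"delta_pos": [0.07,0,1],"yaw": -0.06,"gripper": 0.5},
    {"delta_pos": [0,0,1],"yaw": 0,"gripper": 0.5},
    {"delta_pos": [0,0,0.4],"yaw": 0,"gripper": 0.5},
    {"delta_pos": [0,0,0],"yaw": 0,"gripper": 0.5},
  ],
  squeeze=20,
)

```text
time: 9.92
position: [0.4595, 0.142, 0.0935]
eef_rot: [-0.001, -0.085, 0.996, -0.0]
force: [-0.6, -0.4, -1.8]
finger_gap: 0.0513
grip_force: 27.4
```

>>> apply_moves(
  series=[
    {"delta_pos": [0,0,0.1],"yaw": 0,"gripper": 0.5},
    {"delta_pos": [0,0,0.1],"yaw": 0,"gripper": 0.5},
    {"delta_pos": [0,0,0.1],"yaw": 0,"gripper": 0.5},
    {"delta_pos": [0,0,0],"yaw": 0,"gripper": 0.5},
  ],
)

```text
time: 10.25
position: [0.4608, 0.1422, 0.0889]
eef_rot: [0.001, -0.085, 0.996, -0.0]
force: [0.3, -0.4, -0.2]
finger_gap: 0.0512
grip_force: 27.6
```

>>> apply_moves(
  series=[
    {"delta_pos": [0,0,0.1],"yaw": 0,"gripper": 0.5},
    {"delta_pos": [0,0,0.1],"yaw": 0,"gripper": 0.5},
    {"delta_pos": [0,0,0.1],"yaw": 0,"gripper": 0.5},
    {"delta_pos": [0,0,0],"yaw": 0,"gripper": 0.5},
  ],
)

```text
time: 10.58
position: [0.4596, 0.1421, 0.0825]
eef_rot: [-0.001, -0.085, 0.996, -0.0]
force: [-5.9, -3.2, 4.9]
finger_gap: 0.0507
grip_force: 28.7
```

```bash
python3 go.py .459 .1425 .076 189.7
```

```text
t 10.58 pos [0.4596 0.1421 0.0825] head -170.22 F [-5.9 -3.2  4.9] gap 0.0507 grip 28.7
units [0.025 0.026 0.323] yaw units 0.02
```

>>> apply_moves(
  series=[
    {"delta_pos": [0,0,0.1],"yaw": 0,"gripper": 0.5},
    {"delta_pos": [0,0,0.1],"yaw": 0,"gripper": 0.5},
    {"delta_pos": [0,0,0],"yaw": 0,"gripper": 0.5},
  ],
)

```text
time: 10.83
position: [0.4592, 0.142, 0.0783]
eef_rot: [-0.001, -0.085, 0.996, -0.0]
force: [-7.5, -2.0, 5.3]
finger_gap: 0.0513
grip_force: 29.1
```

>>> apply_moves(
  series=[
    {"delta_pos": [0,0,0.1],"yaw": 0,"gripper": 0.5},
    {"delta_pos": [0,0,0.05],"yaw": 0,"gripper": 0.5},
    {"delta_pos": [0,0,0],"yaw": 0,"gripper": 0.5},
  ],
)

```text
time: 11.08
position: [0.4592, 0.142, 0.0753]
eef_rot: [-0.001, -0.085, 0.996, -0.0]
force: [-6.9, -2.6, 4.5]
finger_gap: 0.0512
grip_force: 29.4
```

```bash
python3 go.py .459 .1425 .076 189.7
python3 - <<'E'
from h import *
im2,d2=snap('side')
cv2.imwrite('pics/press.png',cv2.resize(im2[180:290,270:390],None,fx=5,fy=5,interpolation=cv2.INTER_CUBIC))
E
```

```text
t 11.08 pos [0.4592 0.142  0.0753] head -170.22 F [-6.9 -2.6  4.5] gap 0.0512 grip 29.4
units [ 0.007  0.025 -0.033] yaw units 0.02
```

View pics/press.png

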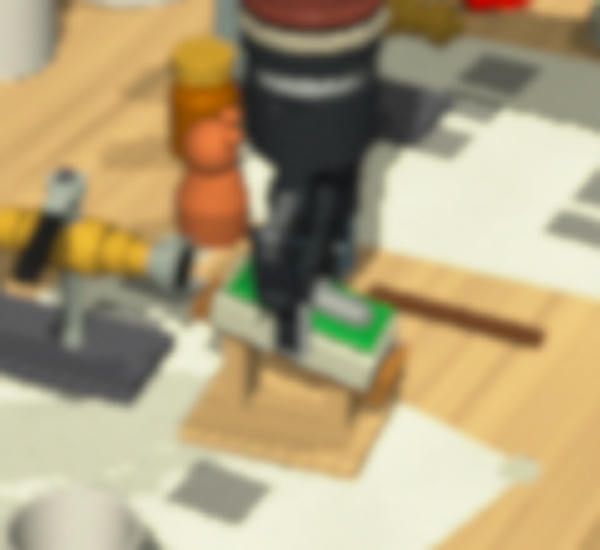

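The mould is now tilted along the board, at about (305,320) in the crop. The force hasn't risen yet, so I'll press a little more.

>>> apply_moves(
  series=[
    {"delta_pos": [0,0,0.07],"yaw": 0,"gripper": 0.5},
    {"delta_pos": [0,0,0],"yaw": 0,"gripper": 0.5},
  ],
)

```text
time: 11.3
position: [0.4593, 0.142, 0.074]
eef_rot: [-0.001, -0.085, 0.996, -0.0]
force: [-6.9, -1.5, 5.7]
finger_gap: 0.0511
grip_force: 29.6
```

>>> apply_moves(
  series=[
    {"delta_pos": [0,0,0.05],"yaw": 0,"gripper": 0.5},
    {"delta_pos": [0,0,0],"yaw": 0,"gripper": 0.5},
  ],
)

```text
time: 11.47
position: [0.4593, 0.142, 0.0737]
eef_rot: [-0.001, -0.085, 0.996, -0.0]
force: [-9.3, -2.1, 10.7]
finger_gap: 0.0514
grip_force: 30.3
```

>>> apply_moves(
  series=[
    {"delta_pos": [0,0,-0.03],"yaw": 0,"gripper": 0.5},
    {"delta_pos": [0,0,0],"yaw": 0,"gripper": 0.7},
    {"delta_pos": [0,0,0],"yaw": 0,"gripper": 0.8},
    {"delta_pos": [0,0,0],"yaw": 0,"gripper": 0.9},
    {"delta_pos": [0,0,0],"yaw": 0,"gripper": 0.9},
  ],
)

```text
time: 11.88
position: [0.4604, 0.1422, 0.0736]
eef_rot: [0.0, -0.085, 0.996, -0.0]
force: [-0.3, 0.3, -0.4]
finger_gap: 0.0769
grip_force: 0.0
```

>>> apply_moves(
  series=[
    {"delta_pos": [0,0,-0.5],"yaw": 0,"gripper": 0.9},
    {"delta_pos": [0,0,-1],"yaw": 0,"gripper": 0.9},
    {"delta_pos": [0,0,-1],"yaw": 0,"gripper": 0.9},
    {"delta_pos": [0,0,-1],"yaw": 0,"gripper": 0.9},
    {"delta_pos": [0,0,-1],"yaw": 0,"gripper": 0.9},
    {"delta_pos": [0,0,-1],"yaw": 0.5,"gripper": 0.9},
    {"delta_pos": [0,0,-1],"yaw": 1,"gripper": 0.9},
    {"delta_pos": [0,0,0],"yaw": 1,"gripper": 0.9},
  ],
)

```text
time: 12.55
position: [0.4619, 0.1423, 0.2085]
eef_rot: [0.003, 0.003, 1.0, 0.0]
force: [0.9, -0.6, 1.0]
finger_gap: 0.0766
grip_force: 0.0
```

```bash
cat > see.py <<'E'
from h import *
O=np.array([.463,.1432]);yw=np.radians(9.7);e=np.array([np.cos(yw),np.sin(yw)]);n=np.array([-e[1],e[0]])
def meas(name,f=None):
    im,d=snap(name,f);W=world(name,d);hsv=cv2.cvtColor(im,cv2.COLOR_BGR2HSV).astype(int)
    g=(hsv[...,0]>45)&(hsv[...,0]<85)&(hsv[...,1]>90)
    q=W[...,:2]-O; s=q@e;t=q@n
    near=(abs(s)<.09)&(abs(t)<.06)
    for lab,m in(('green',g&near),('high',near&(W[...,2]>.067+.24*s)&(W[...,2]<.14)&(s<.065))):
        if m.sum()<20: print(name,lab,m.sum());continue
        P=W[m];a,b=s[m],t[m];f2=np.polyfit(a,P[:,2],1);ft=np.polyfit(b,P[:,2],1)
        r=cv2.minAreaRect((np.c_[a,b]*1000).astype(np.float32))
        print(name,lab,len(P),'s',np.percentile(a,[1,99]).round(4),'t',np.percentile(b,[1,99]).round(4),'slope',np.degrees(np.arctan(f2[0])).round(1),'roll',np.degrees(np.arctan(ft[0])).round(1),'z0',f2[1].round(4),'rect',r)
if __name__=='__main__':
    meas('side','rel.png');meas('top','relt.png')
E
python3 see.py;python3 go.py .584 .232 .2 111
```

```text
side green 169 s [-0.0499  0.0359] t [-0.0209  0.0266] slope 16.4 roll 0.3 z0 0.0907 rect ((-7.551811218261719, 1.7191543579101562), (49.943519592285156, 87.63792419433594), 87.41928100585938)
side high 593 s [-0.0594  0.0449] t [-0.0206  0.0309] slope 15.5 roll -11.8 z0 0.0863 rect ((-2.0370140075683594, 3.828166961669922), (55.83055114746094, 118.24532318115234), 89.89920806884766)
top green 99 s [-0.084   0.0042] t [-0.0542  0.0168] slope -70.1 roll -83.7 z0 0.061 rect ((-32.82577133178711, -18.65509796142578), (62.6373405456543, 94.2807388305664), 76.44078063964844)
top high 241 s [-0.0626  0.0516] t [-0.025   0.0176] slope 14.6 roll -8.6 z0 0.0881 rect ((-7.259609222412109, -14.376022338867188), (39.78180694580078, 123.45954895019531), 74.65666198730469)
t 12.65 pos [0.4608 0.1422 0.2051] head 179.71 F [ 0.9  0.4 -0.4] gap 0.0767 grip 0.0
units [-6.135  4.518  0.27 ] yaw units 17.18
```

>>> apply_moves(
  series=[
    {"delta_pos": [0,-1,0],"yaw": 0,"gripper": 0.9},
    {"delta_pos": [0,-1,0],"yaw": 0,"gripper": 0.9},
    {"delta_pos": [0,-1,0],"yaw": 0,"gripper": 0.9},
    {"delta_pos": [0,-1,0],"yaw": 0,"gripper": 0.9},
    {"delta_pos": [0,-1,0],"yaw": 0,"gripper": 0.9},
    {"delta_pos": [0,-1,0],"yaw": 0,"gripper": 0.9},
    {"delta_pos": [0,-1,0],"yaw": 0,"gripper": 0.9},
    {"delta_pos": [0,-1,0],"yaw": 0,"gripper": 0.9},
  ],
)

```text
time: 13.32
position: [0.4591, -0.0186, 0.203]
eef_rot: [-0.0, 0.0, 1.0, 0.0]
force: [0.4, 0.2, 0.5]
finger_gap: 0.0769
grip_force: 0.0
```

>>> apply_moves(
  series=[
    {"delta_pos": [0,-1,0],"yaw": 0,"gripper": 0.7},
    {"delta_pos": [0,-1,0],"yaw": 0,"gripper": 0.5},
    {"delta_pos": [0,0,0],"yaw": 1,"gripper": 0.5},
    {"delta_pos": [0,0,0],"yaw": 1,"gripper": 0.5},
    {"delta_pos": [0,0,0],"yaw": 1,"gripper": 0.5},
    {"delta_pos": [0,0,0],"yaw": 1,"gripper": 0.5},
    {"delta_pos": [0,0,0],"yaw": 1,"gripper": 0.5},
    {"delta_pos": [0,0,0],"yaw": 1,"gripper": 0.5},
  ],
)

```text
time: 13.98
position: [0.459, -0.0576, 0.203]
eef_rot: [-0.001, 0.21, 0.978, 0.0]
force: [-0.6, 0.5, -0.0]
finger_gap: 0.0427
grip_force: 0.0
```

>>> apply_moves(
  series=[
    {"delta_pos": [0,0,0],"yaw": 1,"gripper": 0.5},
    {"delta_pos": [0,0,0],"yaw": 1,"gripper": 0.5},
    {"delta_pos": [0,0,0],"yaw": 1,"gripper": 0.5},
    {"delta_pos": [0,0,0],"yaw": 1,"gripper": 0.5},
    {"delta_pos": [0,0,0],"yaw": 1,"gripper": 0.5},
    {"delta_pos": [0,0,0],"yaw": 1,"gripper": 0.5},
    {"delta_pos": [0,0,0],"yaw": 1,"gripper": 0.5},
    {"delta_pos": [0,0,0],"yaw": 1,"gripper": 0.5},
  ],
)

```text
time: 14.65
position: [0.459, -0.0576, 0.203]
eef_rot: [-0.001, 0.471, 0.882, -0.0]
force: [-0.3, 0.5, 0.5]
finger_gap: 0.0425
grip_force: 0.0
```

```bash
python3 - <<'E'
from see import *
meas('top','relt.png');meas('top','relt.png')
# lever, averaged over frames
Ls=[];z=np.load('top0.npz');Ws=[z['W']]
for i in range(3):
    im,d=snap('top','relt.png');Ws.append(world('top',d))
v,u=np.mgrid[0:400,0:640]
allp=[]
for W in Ws:
    m=(W[...,2]>.112)&(u>=222)&(u<272)&(v>=176)&(v<206)
    allp.append(W[m])
    l=allp[-1];l=l[l[:,1]>.185]
    c=l.mean(0);ev,V=np.linalg.eigh(np.cov(l[:,:2].T));a=V[:,1]*np.sign(V[1,1]);q=(l[:,:2]-c[:2])@a
    print(len(l),'c',c.round(4),'ang',np.degrees(np.arctan2(a[1],a[0])).round(2),'q',np.percentile(q,[1,99]).round(4),'tip',(c[:2]+a*np.percentile(q,99)).round(4),'pivot',(c[:2]+a*(np.percentile(q,99)-.102)).round(4))
    b=W[(u>=245)&(u<275)&(v>=145)&(v<174)&(W[...,2]>.1)];print('block',cv2.minAreaRect((b[:,:2]*1000).astype(np.float32)))
    p=W[(u>=246)&(u<285)&(v>=196)&(v<216)&(W[...,2]>.07)&(W[...,2]<.11)&(W[...,0]>.52)];print('nozzle',p.mean(0),p.min(0),p.max(0))
im=cv2.imread('pics/relt.png');cv2.imwrite('pics/relc.png',cv2.resize(im[150:275,205:325],None,fx=4.5,fy=4.5,interpolation=cv2.INTER_CUBIC))
E
python3 go.py .584 .232 .2 111
```

```text
top green 227 s [-0.0517  0.0324] t [-0.019   0.0228] slope 16.5 roll -2.4 z0 0.092 rect ((-9.439506530761719, 2.015737533569336), (42.53998947143555, 85.53655242919922), 89.72752380371094)
top high 601 s [-0.0612  0.0542] t [-0.0249  0.0264] slope 14.3 roll 2.0 z0 0.0897 rect ((-2.2274398803710938, 0.9787006378173828), (121.86637115478516, 52.39244079589844), 0.2503635883331299)
top green 227 s [-0.0517  0.0325] t [-0.0187  0.0228] slope 15.9 roll -2.1 z0 0.0918 rect ((-9.553985595703125, 2.2841262817382812), (84.91517639160156, 43.096519470214844), 0.8281069397926331)
top high 597 s [-0.0614  0.0501] t [-0.0249  0.0265] slope 15.3 roll 3.0 z0 0.09 rect ((-2.2805519104003906, 1.131143569946289), (121.65078735351562, 52.120506286621094), 0.06105022132396698)
130 c [0.5892 0.2196 0.1304] ang 107.51 q [-0.0356  0.0356] tip [0.5785 0.2535] pivot [0.6092 0.1562]
block ((693.0845336914062, 167.71836853027344), (63.807289123535156, 49.999881744384766), 8.98409652709961)
nozzle [0.5624064  0.14944395 0.09491184] [0.53602011 0.12929957 0.07485317] [0.59097196 0.17043775 0.10628562]
129 c [0.
[... 375 characters left out ...]
5784 0.2527] pivot [0.6095 0.1556]
block ((699.7774047851562, 168.8042449951172), (50.75904083251953, 50.852561950683594), 7.671151161193848)
nozzle [0.56243564 0.14942096 0.09468673] [0.53553887 0.1286055  0.07445866] [0.59090095 0.17066184 0.10835311]
128 c [0.5888 0.2191 0.1302] ang 111.48 q [-0.0355  0.0346] tip [0.5761 0.2512] pivot [0.6135 0.1563]
block ((693.9609375, 167.69728088378906), (61.32106018066406, 50.76426696777344), 9.570341110229492)
nozzle [0.56241886 0.14940837 0.09481597] [0.53626948 0.12946167 0.07121357] [0.59076473 0.17053901 0.109751  ]
t 14.9 pos [ 0.4592 -0.0577  0.2033] head 123.97 F [-0.7 -0.3 -1. ] gap 0.0429 grip 0.0
units [ 8.525 13.266  0.163] yaw units 3.24
```

View pics/relc.png

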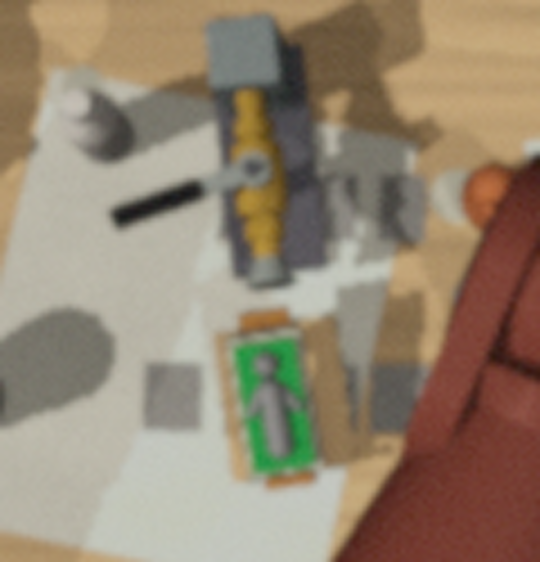

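The mould lies flat on the board, centred across to about 1 mm and along to about 2 mm. The lever pivot is at crop (255,168) and its tip at (115,217), so it points at about 109.5° with the pipe axis at about 8.2°. That makes half open a lever heading of about 143°.

>>> apply_moves(
  series=[
    {"delta_pos": [0,0,0],"yaw": 0.9,"gripper": 0.4},
    {"delta_pos": [0,0,0],"yaw": 0.9,"gripper": 0.4},
    {"delta_pos": [0,0,0],"yaw": 0.9,"gripper": 0.4},
    {"delta_pos": [0,0,0],"yaw": 0.9,"gripper": 0.4},
    {"delta_pos": [0.97,0.9,0],"yaw": 0,"gripper": 0.4},
    {"delta_pos": [0.97,0.9,0],"yaw": 0,"gripper": 0.4},
    {"delta_pos": [0.97,0.9,0],"yaw": 0,"gripper": 0.4},
    {"delta_pos": [0.97,0.9,0],"yaw": 0,"gripper": 0.4},
  ],
)

```text
time: 15.57
position: [0.5019, 0.0404, 0.2034]
eef_rot: [0.0, 0.577, 0.817, -0.0]
force: [0.3, -0.6, -0.1]
finger_gap: 0.0339
grip_force: 0.0
```

>>> apply_moves(
  series=[
    {"delta_pos": [0.97,0.9,0],"yaw": 0,"gripper": 0.4},
    {"delta_pos": [0.97,0.9,0],"yaw": 0,"gripper": 0.4},
    {"delta_pos": [0.97,0.9,0],"yaw": 0,"gripper": 0.4},
    {"delta_pos": [0.97,0.9,0],"yaw": 0,"gripper": 0.4},
    {"delta_pos": [0.97,0.9,0],"yaw": 0,"gripper": 0.4},
    {"delta_pos": [0.97,0.9,0],"yaw": 0,"gripper": 0.4},
    {"delta_pos": [0.97,0.9,0],"yaw": 0,"gripper": 0.4},
    {"delta_pos": [0.97,0.9,0],"yaw": 0,"gripper": 0.4},
  ],
)

```text
time: 16.23
position: [0.5862, 0.2349, 0.2031]
eef_rot: [-0.0, 0.577, 0.817, -0.0]
force: [0.2, -1.0, -0.7]
finger_gap: 0.0341
grip_force: 0.0
```

>>> apply_moves(
  series=[
    {"delta_pos": [0,0,0],"yaw": 0,"gripper": 0.4},
    {"delta_pos": [0,0,0],"yaw": 0,"gripper": 0.4},
    {"delta_pos": [0,0,0],"yaw": 0,"gripper": 0.4},
  ],
)

```text
time: 16.48
position: [0.5857, 0.2333, 0.2031]
eef_rot: [-0.0, 0.577, 0.817, -0.0]
force: [-0.6, -0.7, -0.1]
finger_gap: 0.0342
grip_force: 0.0
```

```bash
python3 go.py .5852 .2333 .128 109.5
```

```text
t 16.48 pos [0.5857 0.2333 0.2031] head 109.48 F [-0.6 -0.7 -0.1] gap 0.0342 grip 0.0
units [ 0.01  -0.018  3.757] yaw units -0.01
```

>>> apply_moves(
  series=[
    {"delta_pos": [0,0,1],"yaw": 0,"gripper": 0.4},
    {"delta_pos": [0,0,1],"yaw": 0,"gripper": 0.4},
    {"delta_pos": [0,0,0.75],"yaw": 0,"gripper": 0.4},
    {"delta_pos": [0,0,0.5],"yaw": 0,"gripper": 0.4},
    {"delta_pos": [0,0,0.5],"yaw": 0,"gripper": 0.4},
    {"delta_pos": [0,0,0],"yaw": 0,"gripper": 0.4},
  ],
)

```text
time: 16.98
position: [0.585, 0.2328, 0.1266]
eef_rot: [-0.001, 0.578, 0.816, -0.001]
force: [-0.8, 0.4, -0.3]
finger_gap: 0.0344
grip_force: 0.0
```

>>> apply_moves(
  series=[
    {"delta_pos": [0,0,0],"yaw": 0,"gripper": 0.3},
    {"delta_pos": [0,0,0],"yaw": 0,"gripper": 0.25},
    {"delta_pos": [0,0,0],"yaw": 0,"gripper": 0.2},
    {"delta_pos": [0,0,0],"yaw": 0,"gripper": 0.1},
    {"delta_pos": [0,0,0],"yaw": 0,"gripper": 0.1},
    {"delta_pos": [0,0,0],"yaw": 0,"gripper": 0.1},
  ],
  squeeze=20,
)

```text
time: 17.48
position: [0.5866, 0.2336, 0.1298]
eef_rot: [0.001, 0.578, 0.816, 0.001]
force: [-0.7, -0.4, 5.8]
finger_gap: 0.0154
grip_force: 23.4
```

```bash
python3 go.py .5852 .2333 .128 109.5
```

```text
t 17.48 pos [0.5866 0.2336 0.1298] head 109.39 F [-0.7 -0.4  5.8] gap 0.0154 grip 23.4
units [ 0.009 -0.071  0.088] yaw units -0.03
```

>>> apply_moves(
  series=[
    {"delta_pos": [-0.009,-0.268,0],"yaw": -0.94,"gripper": 0.1},
    {"delta_pos": [-0.009,-0.268,0],"yaw": -0.94,"gripper": 0.1},
    {"delta_pos": [-0.009,-0.268,0],"yaw": -0.94,"gripper": 0.1},
    {"delta_pos": [-0.009,-0.268,0],"yaw": -0.94,"gripper": 0.1},
    {"delta_pos": [-0.009,-0.268,0],"yaw": -0.94,"gripper": 0.1},
    {"delta_pos": [-0.009,-0.268,0],"yaw": -0.94,"gripper": 0.1},
    {"delta_pos": [-0.009,-0.268,0],"yaw": -0.94,"gripper": 0.1},
  ],
)

```text
time: 18.07
position: [0.5555, 0.2134, 0.1297]
eef_rot: [0.001, 0.376, 0.927, 0.001]
force: [2.4, -0.3, 5.0]
finger_gap: 0.0153
grip_force: 23.1
```

```bash
python3 go.py .5469 .2051 .128 143.2
```

```text
t 18.07 pos [0.5555 0.2134 0.1297] head 135.87 F [ 2.4 -0.3  5. ] gap 0.0153 grip 23.1
units [ 0.017 -0.598  0.086] yaw units -1.83
```

>>> apply_moves(
  series=[
    {"delta_pos": [-0.009,-0.268,0],"yaw": -0.94,"gripper": 0.1},
    {"delta_pos": [-0.009,-0.268,0],"yaw": -0.9,"gripper": 0.1},
    {"delta_pos": [0,0,0],"yaw": 0,"gripper": 0.1},
    {"delta_pos": [0,0,0],"yaw": 0,"gripper": 0.1},
  ],
)

```text
time: 18.4
position: [0.5484, 0.2051, 0.1297]
eef_rot: [0.001, 0.318, 0.948, 0.0]
force: [0.9, -1.7, 6.8]
finger_gap: 0.0152
grip_force: 23.4
```

```bash
python3 go.py .5469 .2051 .128 143.2
```

```text
t 18.4 pos [0.5484 0.2051 0.1297] head 142.96 F [ 0.9 -1.7  6.8] gap 0.0152 grip 23.4
units [ 0.06  -0.043  0.085] yaw units -0.06
```

>>> apply_moves(
  series=[
    {"delta_pos": [0,0,0],"yaw": 0,"gripper": 0.25},
    {"delta_pos": [0,0,0],"yaw": 0,"gripper": 0.35},
    {"delta_pos": [0,0,0],"yaw": 0,"gripper": 0.35},
    {"delta_pos": [0,0,-0.5],"yaw": 0,"gripper": 0.35},
    {"delta_pos": [0,0,-1],"yaw": 0,"gripper": 0.35},
    {"delta_pos": [0,0,-1],"yaw": 0,"gripper": 0.35},
    {"delta_pos": [0,0,-1],"yaw": 0,"gripper": 0.35},
    {"delta_pos": [0,0,-1],"yaw": 0,"gripper": 0.35},
  ],
)

```text
time: 19.07
position: [0.5474, 0.2054, 0.22]
eef_rot: [0.0, 0.317, 0.948, -0.0]
force: [1.0, 0.1, -0.1]
finger_gap: 0.0299
grip_force: 0.0
```

>>> apply_moves(
  series=[
    {"delta_pos": [-0.62,-0.83,0],"yaw": 0,"gripper": 0.35},
    {"delta_pos": [-0.62,-0.83,0],"yaw": 0,"gripper": 0.35},
    {"delta_pos": [-0.62,-0.83,0],"yaw": 0,"gripper": 0.35},
    {"delta_pos": [-0.62,-0.83,0],"yaw": 0,"gripper": 0.35},
    {"delta_pos": [-0.62,-0.83,0],"yaw": 0,"gripper": 0.35},
    {"delta_pos": [-0.62,-0.83,0],"yaw": 0,"gripper": 0.35},
    {"delta_pos": [-0.62,-0.83,0],"yaw": 0,"gripper": 0.35},
    {"delta_pos": [-0.62,-0.83,0],"yaw": 0,"gripper": 0.35},
  ],
)

```text
time: 19.73
position: [0.547, 0.0387, 0.2191]
eef_rot: [0.0, 0.317, 0.948, 0.0]
force: [1.0, 0.4, -0.2]
finger_gap: 0.0295
grip_force: 0.0
```

>>> apply_moves(
  series=[
    {"delta_pos": [-0.62,-0.83,0],"yaw": 0,"gripper": 0.35},
    {"delta_pos": [-0.62,-0.83,0],"yaw": 0,"gripper": 0.35},
    {"delta_pos": [-0.62,-0.83,0],"yaw": 0,"gripper": 0.35},
    {"delta_pos": [-0.62,-0.83,0],"yaw": 0,"gripper": 0.35},
    {"delta_pos": [-0.62,-0.83,0],"yaw": 0,"gripper": 0.35},
    {"delta_pos": [-0.62,-0.83,0],"yaw": 0,"gripper": 0.35},
    {"delta_pos": [0,0,0],"yaw": 0,"gripper": 0.35},
    {"delta_pos": [0,0,0],"yaw": 0,"gripper": 0.35},
  ],
)

```text
time: 20.4
position: [0.5466, -0.0855, 0.2189]
eef_rot: [-0.0, 0.318, 0.948, 0.0]
force: [0.6, 0.0, 0.4]
finger_gap: 0.0298
grip_force: 0.0
```

```bash
python3 - <<'E'
from see import *
meas('top');meas('side')
v,u=np.mgrid[0:400,0:640]
for i in range(4):
    im,d=snap('top','fin.png');W=world('top',d)
    m=(W[...,2]>.117)&(u>=222)&(u<272)&(v>=176)&(v<226)
    l=W[m];r=np.hypot(l[:,0]-.6126,l[:,1]-.156);l=l[(r>.03)&(r<.12)];c=l.mean(0)
    print(len(l),c.round(4),'ang from pivot',np.degrees(np.arctan2(c[1]-.156,c[0]-.6126)).round(1))
cv2.imwrite('pics/finc.png',cv2.resize(im[150:275,205:325],None,fx=4.5,fy=4.5,interpolation=cv2.INTER_CUBIC))
E
python3 go.py .5 0 .2 143
```

```text
top green 222 s [-0.0518  0.0319] t [-0.0188  0.0225] slope 15.8 roll -1.9 z0 0.0921 rect ((-9.9398193359375, 1.506612777709961), (84.36808013916016, 42.46150588989258), 0.8603451251983643)
top high 594 s [-0.0615  0.0491] t [-0.0247  0.0265] slope 15.2 roll 0.9 z0 0.0904 rect ((-2.038677215576172, 1.16790771484375), (52.68309783935547, 121.92493438720703), 89.7083969116211)
side green 167 s [-0.0495  0.0372] t [-0.0198  0.0254] slope 16.6 roll 0.3 z0 0.0907 rect ((-6.120655059814453, 2.3294429779052734), (89.00189208984375, 46.61691665649414), 0.6030440330505371)
side high 597 s [-0.0591  0.0443] t [-0.0207  0.0312] slope 15.8 roll -12.6 z0 0.0864 rect ((-0.5779151916503906, 4.558719635009766), (121.29108428955078, 56.61624526977539), 1.6022028923034668)
129 [0.5589 0.1954 0.1311] ang from pivot 143.7
131 [0.5588 0.1957 0.1302] ang from pivot 143.6
130 [0.5586 0.1959 0.1303] ang from pivot 143.5
131 [0.5587 0.1956 0.1307] ang from pivot 143.7
t 20.7 pos [ 0.5467 -0.084   0.2186] head 143.12 F [ 0.7 -0.8  0.3] gap 0.0298 grip 0.0
units [4.389 1.955 0.932] yaw units 0.03
```

View pics/finc.png

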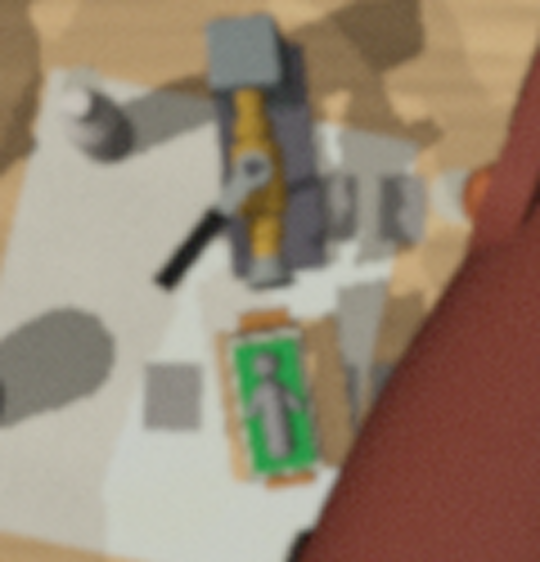

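The lever reads about 143.6°, which is 45° open, with its tip at crop (165,280). The mould lies flat and centred on the rest, and the glue bottle hasn't moved. Handing in.

```bash
python3 -c "
from bench import manip
print(manip.hand_in())"
```

```text
the job is handed in; nothing more can be done
None
```

The mould lies face up, flat and centred to about 2 mm on the sloped rest. After that the air lever was swung to about 45° (half open), and the job was handed in at about 21 s with the robot clear and the spare valve and bystanders untouched.

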